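Cone spanner from the hook onto the hub cone

TASK

Lift the red-handled cone spanner up and off its hook on the rack and slip its jaw down over the two flats of the bare yellow cone on the rear hub (the end without the sprocket), in the gap between the dust cap and the big dark washer, all the way down until it rests on the cone. Let go and leave it standing there, handle up, ready for undoing the locknut; leave the tyre lever on its hook and the saucer, parts case and gauge head where they are.

Things in the scene. Friction and masses are not known exactly. Their poses are not given: they have to be found in the camera images.
- crate: blue plastic crate upside down on the bench, 400 x 600 mm and 90 mm high, fixed; everything else stands on its flat top. Origin: centre of its underside (on the bench, z = 0); its z is up, y along the 600 mm side.
- rack: fixed open frame of 16 mm grey tube: two posts and a 260 mm crossbar along its y, top 193 mm over the crate. Origin: midway between the posts, on the crate top. Two 6 mm rod hooks point to its -x at y = +55 and -55 mm, axis 185 mm over the crate, level from x = -8 to -58 mm, then turned up; the tip ends at x = -65 mm, its top 11 mm above the level part's upper side.
- spanner_mid (a point): cone spanner, flat steel 4 mm thick, 174 mm long, 150 g, hanging jaw down on either hook, 36 mm towards -x from the crossbar's middle. This point: middle of the spanner. Axes: z along it from jaw to eye (up), y across its width, x through its thickness (along the hook). Red handle (5 mm thick) and eye are 30 mm wide in y from z = -20 to +86 mm here; they can be gripped by these edges.
- spanner_eye (a point): middle of the spanner's hanging slot, 61.5 mm above spanner_mid along its z; same axes. The slot is 18 mm wide and 30 mm long; its upper edge rests on the hook, so the spanner can rise 24 mm before the slot's lower edge meets the hook, and must rise over 11 mm to pass the tip. Clear the other hook and its lever when carrying it away.
- spanner_jaw (a point): middle of the spanner's open jaw, 71.5 mm below spanner_mid along its z; same axes. The jaw opens to -z; 25 mm wide between parallel cheeks (about 32 mm at the flared mouth), 43 mm outside. The cheeks end 16 mm below this point; the bottom of the jaw (throat) is 13.5 mm above it.
- hub: fixed green bracket with a steel bicycle rear hub lying in it, axle level. Origin: on the crate top under the middle of the hub. Its x runs along the axle towards the bare cone end; the freewheel sprocket is at the -x end. Flanges 64 mm and sprocket 70 mm in diameter (highest point 82 mm over the crate); axle 164 mm long.
- cone (a point): centre of the bare yellow-plated cone, on the axle, 46 mm over the crate top; axes as the hub's (x along the axle, z up). Two upright flats 22 mm apart in y; top 13.5 mm above this point. The gap for the blade is x = -4.5 mm (dust cap, tapering from 32 to 44 mm diameter) to +4.5 mm (bevelled dark washer, 36 mm). Fully down, spanner_jaw meets this point; let go, it leans by up to 0.2 rad.
- lever_mid (a point): plain grey steel tyre lever, 158 mm long, 24 mm wide, hanging on the other hook; its middle. Leave it.
- saucer_mid (a point): white ceramic saucer with bearing balls, 150 mm in diameter, 20 mm high, on the crate; its middle. Leave it.
- case_mid (a point): closed black plastic parts case with a spring clip, 100 x 160 x 40 mm (x, y, z), on the crate; its centre. Leave it.
- gauge_mid (a point): aluminium pump gauge head lying dial up, dial 62 mm in diameter, 29 mm high, neck 70 mm to its x, on the crate; centre of the dial part, half-way up. Leave it.
Not all that is in view belongs to the job. Of the things like the part that bears spanner_mid, leave any that is blue, green or turquoise; of the rest the larger one is meant.

How it is judged:
On the way:
1. the cone spanner is off its hook: clear of the rack, its eye more than 50 mm from where it hung (distance of spanner_eye from where it was at the start of the episode above 0.05 m and contact force between spanner and rack below 0.05 N), for 0.1 s.
At the end, for the whole second after the job is handed in: The spanner's jaw sits fully down over the cone's flats (jaw centre within 6 mm of the cone's centre along the axle and across, 5 mm in height), its handle up within 0.3 rad of vertical, blade square to the axle within 0.3 rad, released and at rest (x of spanner_jaw in the frame of cone between -0.006 and 0.006 m and y of spanner_jaw in the frame of cone between -0.006 and 0.006 m and z of spanner_jaw in the frame of cone between -0.005 and 0.005 m and angle between spanner_jaw's own z axis and vertical below 0.3 rad and angle between the x axis of spanner_jaw and the x axis of cone, either way round below 0.3 rad and linear speed of spanner below 0.03 m/s); the robot touches nothing.
It fails at once if the tyre lever is knocked off its hook or moved more than 60 mm (distance of lever_mid from where it was at the start of the episode above 0.06 m).
It fails at once if the saucer is moved more than 25 mm (distance of saucer_mid from where it was at the start of the episode above 0.025 m).
It fails at once if the parts case is moved more than 25 mm (distance of case_mid from where it was at the start of the episode above 0.025 m).
It fails at once if the gauge head is moved more than 25 mm (distance of gauge_mid from where it was at the start of the episode above 0.025 m).
It also fails if it takes over 48 s, if anything falls off the work surface, if the arm or the gripper's body presses on something with over 40 N, if the wrist force passes 120 N, or if a joint passes its speed limit or range.

ROBOT

A 7-joint arm with a two-finger parallel gripper is mounted at the origin on the work surface. World frame = base frame: x ahead of the robot, y to its left, z up, the work surface at z = 0. Lengths are in m, angles in rad, forces in N, time in s.
With the tool pointing down it reaches from about 0.4 to 0.9 m from the base axis. Payload 5.5 kg.
Tool frame: the origin (TCP) lies at the very end of the fingers, on their centre line; the grasp point (between the pads) lies 19 mm behind it; y points along the fingers, x is the direction in which the jaws open and shut, and the axes are right-handed (so a half turn about y gives the same grasp; the last joint's range is limited). The gripper opens to 85 mm and grips with 20 to 120 N. Pads are 22 mm wide; open, the fingers measure 114 mm over their backs; the gripper's body (76 mm by 85 mm) begins 54 mm behind the grasp point. The pads swing forward as they close: fully open they stand 13 mm farther back than shut.
Start: joints at [1.551, 0.501, -0.427, 1.55, 0.221, 1.138, -0.21], TCP at [0.181, -0.624, 0.231] pointing down, gripper open.
Joint ranges: [-2.88, 2.88], [-0.31, 2.03], [-1.54, 1.56], [0.2, 2.42], [-1.41, 4.55], [0.19, 2.02], [-2.57, 2.57]. Speed limits (rad/s): [2.57, 2.57, 3.14, 3.14, 3.14, 3.14, 3.14].

INTERFACE

Orientations are given as a unit quaternion [x, y, z, w].
In Python, from plant import manip, cams, nets gives the robot as it stands.
- The arm moves only by the tool arm_command, never from a script. Its argument "motion" is a list of rows, each an object with "slide": the shift along the world's x, y, z in mm, a list of three; "spin": the turn about the world's z in rad; "grip": the closure, from -1 (fully open) to 1 (shut). A call has 1 to 12 rows; each row shifts and turns the commanded pose from where the row before left it; what a row does not reach is not made up. A row lasts 1/8 s, in which the tool goes at most 62.5 mm and 10.7 degrees, less where a joint would pass 70% of its speed; a pose out of reach is approached as far as the arm can. A call is refused whole if a number of a shift passes 62.5 or a number of a turn 0.188, either way. A call with a gripper value outside its range is refused whole. The fingers move at their own pace and stop on an object; the grip force is fixed at half the most. Time passes only in rows, so rows that do not move let the fingers close. It gives the time, the measured TCP pose, the force and the opening at its end, in the units of the state.
- manip.sense(): the state, without advancing time (a new reading comes with each control period).
- cams.capture(name): name is "side" or "top"; returns (picture, depth): 384x512x3 uint8, red, green, blue; 384x512 float32, m along the optical axis (not along the pixel's ray), 0 where there is no reading.
- cams.camera_model(name): a dict with "mtx" (3x3 intrinsics, pixels), "cam_to_world" (4x4, takes a point from camera to world coordinates). Camera axes: x right, y down, z forward; pixel columns grow to the right and rows downward; lengths in m; the calibration is good to about 2 mm. A picture is of the moment at which its call begins. camera_model takes no time and is no camera call.
- manip.hand_in(): hands the job in, once; it reports no verdict.
Trained networks look in the newest picture that a camera, given by its name, has taken for a name from the list of things; names that differ only in an ending like _2 or _b are one class to them, and where a whole thing is asked for, a point or a joint stands for the part that bears it (a point fixed in the world has none). Each returns a list of dicts, best first, with "confidence" (0 to 1); they miss things now and then, are a little off and sometimes report something else, mostly with a low value. They report only what shows in the picture. A call takes as long as a camera call. They do not tell look-alikes from the thing itself.
- nets.find_in(label, camera): "extent" ([centre column, centre row, width, height] as shares, 0 to 1, of the picture: columns of its width, rows of its height, round what is visible of it).
- nets.outline_of(label, camera): "mask" (384x512 bool, what is visible of it) and "extent" ([centre column, centre row, width, height] as shares, 0 to 1, of the picture: columns of its width, rows of its height, round what is visible of it).
- nets.tip_of(label, camera): "position" ([column, row] as shares, 0 to 1, of the picture: columns of its width, rows of its height: a listed point, or the origin of a listed thing).
The state is a dict: "clock": time; "joint_positions": joint angles; "qvel": joint speeds; "tau": joint torques, N m; "tcp_pos": TCP position; "orientation": TCP orientation; "wrist_force": force on the tool from outside, world axes, zero at the start; "wrist_torque": the same for the moment, N m; "finger_gap": opening from 0.0 (shut) to 1.0 (fully open).
Only numpy, scipy, OpenCV 4.12 (cv2) and the standard library are available. Lean on these libraries where they do the work, as an engineer would, in place of code of your own. Each camera call takes 0.05 s, during which the arm holds its last target. There are 200 camera calls.

## Working session

There is one attempt and no reset: what is moved stays moved. The work goes in short steps, Python scripts to look and compute and a tool call to move; the robot and the scene stay as the last step left them, time stands still between calls to the robot, and variables do not carry over. Pictures are saved under pics/ and viewed, about 8 in all and at most 12, crops included, and the job is handed in when it is done.

Besides the shell and the picture viewer there is one more tool, called after ">>>" as name([rows], argument=value, ...), one row to a line, values as JSON. arm_command: Moves the arm, as the interface text tells. Its arguments: {"type":"object","properties":{"motion":{"type":"array","items":{"type":"object","properties":{"slide":{"type":"array","items":{"type":"number"}},"spin":{"type":"number"},"grip":{"type":"number"}}}}},"required":["motion"]}

```bash
mkdir -p pics
cat > h.py <<'E'
import numpy as np, cv2
from plant import manip, cams, nets
def px2w(cam,u,v,d):
    m=cams.camera_model(cam);K=np.array(m["mtx"]);T=np.array(m["cam_to_world"])
    p=np.linalg.inv(K)@np.array([u,v,1.0])*d
    return T[:3,:3]@p+T[:3,3]
def cloud(cam,d):
    m=cams.camera_model(cam);K=np.array(m["mtx"]);T=np.array(m["cam_to_world"])
    v,u=np.mgrid[:384,:512]
    P=np.stack([(u-K[0,2])/K[0,0]*d,(v-K[1,2])/K[1,1]*d,d],-1)
    return P@T[:3,:3].T+T[:3,3]
def w2px(cam,X):
    m=cams.camera_model(cam);K=np.array(m["mtx"]);T=np.array(m["cam_to_world"])
    q=K@(T[:3,:3].T@(np.array(X)-T[:3,3]));return q[:2]/q[2]
E
cat > a.py <<'E'
from h import *
np.set_printoptions(precision=4,suppress=True)
for c in ["side","top"]:
    im,d=cams.capture(c); np.savez(c,im=im,d=d)
    print(c,cams.camera_model(c)["cam_to_world"])
    cv2.imwrite(f"pics/{c}0.png",cv2.resize(im[:,:,::-1],(800,600)))
    C=cloud(c,d)
    for n in ["spanner_mid","spanner_eye","spanner_jaw","cone","hub","rack","lever_mid","saucer_mid","case_mid","gauge_mid"]:
        for r in nets.tip_of(n,c)[:3]:
            u,v=np.array(r["position"])*[512,384]
            ui,vi=int(np.clip(u,0,511)),int(np.clip(v,0,383))
            print(n,round(r["confidence"],2),round(u),round(v),C[vi,ui])
print(manip.sense())
E
python3 a.py
```

```text
side [[ 0.9549 -0.1804  0.2358  0.3232]
 [-0.2966 -0.6159  0.7299 -0.8907]
 [ 0.0136 -0.7669 -0.6416  0.8585]
 [ 0.      0.      0.      1.    ]]
spanner_mid 0.95 146 334 [ 0.2527 -0.3186  0.0063]
spanner_mid 0.89 353 321 [ 0.7042 -0.4162  0.004 ]
spanner_mid 0.79 256 165 [ 0.5484 -0.1562  0.291 ]
spanner_eye 0.95 143 308 [ 0.2506 -0.2407 -0.0001]
spanner_eye 0.93 373 305 [ 0.7686 -0.3878  0.0004]
spanner_eye 0.67 338 187 [0.8772 0.0312 0.0012]
spanner_jaw 0.83 254 188 [ 0.5917 -0.0072  0.094 ]
spanner_jaw 0.61 331 334 [ 0.642  -0.4336  0.0027]
spanner_jaw 0.6 350 208 [ 0.8709 -0.0659 -0.001 ]
cone 0.9 256 138 [ 0.5811 -0.0477  0.2877]
cone 0.33 211 236 [ 0.4368 -0.1514  0.0962]
cone 0.25 273 211 [ 0.6126 -0.102   0.0896]
hub 0.58 238 149 [0.5965 0.1924 0.0953]
rack 0.7 272 209 [ 0.6115 -0.097   0.0891]
lever_mid 0.73 258 144 [ 0.5822 -0.0609  0.2788]
lever_mid 0.55 268 192 [ 0.5759 -0.1629  0.2124]
saucer_mid 0.64 209 236 [ 0.4338 -0.1552  0.1008]
case_mid 0.64 170 151 [0.3895 0.1834 0.1299]
gauge_mid 0.96 192 193 [ 0.4209 -0.0078  0.1171]
top [[ 0.0098 -0.9943  0.1063  0.4477]
 [-0
[... 781 characters left out ...]
id 0.93 273 233 [ 0.4457 -0.1608  0.095 ]
case_mid 0.6 142 253 [0.3902 0.2029 0.1299]
gauge_mid 0.65 214 241 [0.4248 0.0033 0.1192]
gauge_mid 0.42 207 204 [0.5265 0.0286 0.092 ]
{'clock': 1.1, 'joint_positions': array([ 1.5512,  0.5009, -0.427 ,  1.5504,  0.2208,  1.1383, -0.2103]), 'qvel': array([-0.0003,  0.0014, -0.0015,  0.0003, -0.0009, -0.0006,  0.    ]), 'tau': array([ -0.0005, -56.9383,  -5.8103, -28.1339,   0.0128,   0.002 ,
         0.    ]), 'tcp_pos': array([ 0.1814, -0.6241,  0.2313]), 'orientation': array([-0.5655,  0.4245, -0.4245,  0.5655]), 'wrist_force': array([-0.1187, -0.86  ,  0.0651]), 'wrist_torque': array([ 0.066 , -0.0116, -0.0411]), 'finger_gap': 0.9971429104448851}
```

View pics/side0.png

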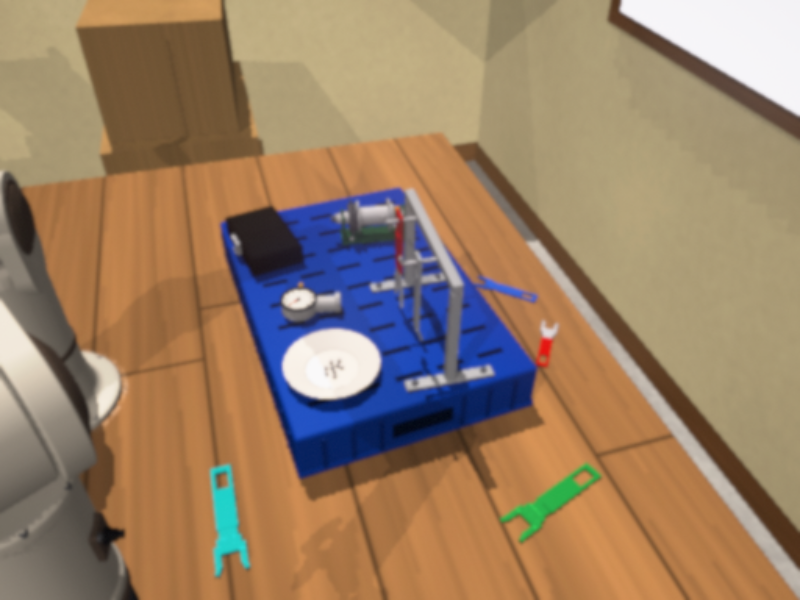

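View pics/top0.png

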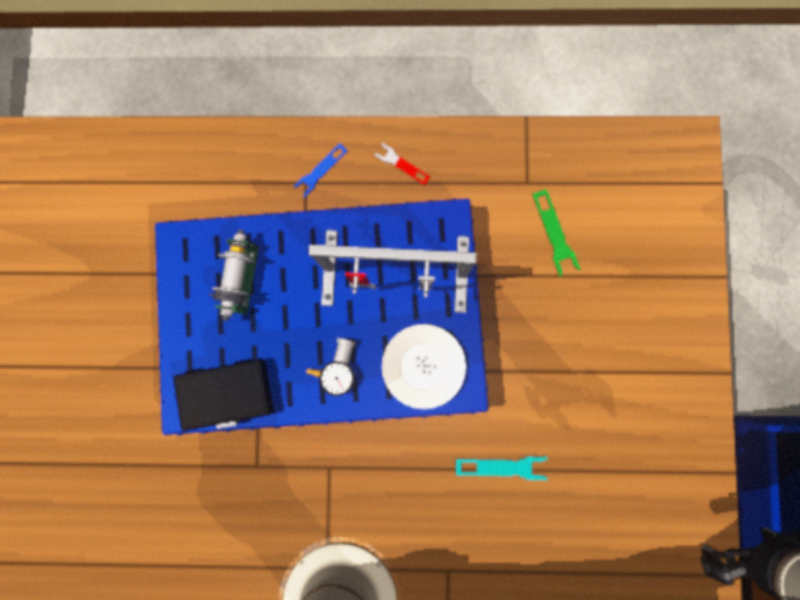

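```bash
cat > b.py <<'E'
from h import *
np.set_printoptions(precision=4,suppress=True)
def line(P):
    c=P.mean(0);_,s,V=np.linalg.svd(P-c);d=V[0];d=d*np.sign(d[np.abs(d).argmax()]);t=(P-c)@d
    return c,d,c+d*t.min(),c+d*t.max()
for c in ["top","side"]:
    f=np.load(c+".npz");im=f["im"].astype(int);d=f["d"];C=cloud(c,d)
    X,Y,Z=C[...,0],C[...,1],C[...,2]
    inr=(d>0)&(X>.3)&(X<.75)&(Y>-.32)&(Y<.35)
    print(c,"cratetop",np.median(Z[inr&(Z>.08)&(Z<.1)]))
    bar=inr&(X>.55)&(X<.7)&(Y<.06)&(Y>-.28)&(Z>.278)&(Z<.29)
    hsv=cv2.cvtColor(f["im"],cv2.COLOR_RGB2HSV)
    red=inr&((hsv[...,0]<8)|(hsv[...,0]>172))&(hsv[...,1]>150)&(Z>.12)
    yel=inr&(hsv[...,0]>15)&(hsv[...,0]<35)&(hsv[...,1]>110)&(Z>.1)&(Y>.08)
    hubm=inr&(Y>.1)&(Z>.12)&(X>.48)&(X<.72)
    for n,m in [("bar",bar),("red",red),("yel",yel),("hub",hubm)]:
        if m.sum()>3:
            P=C[m];ce,di,a,b=line(P);print(n,m.sum(),ce,di,a,b,"min",P.min(0),"max",P.max(0))
    v,u=np.where(yel);print("yelpx",sorted(zip(u,v)))
    r=(125,140,60,60) if c=="top" else (205,118,70,50)
    x,y,w,h=r;cr=f["im"][y:y+h,x:x+w,::-1];cv2.imwrite(f"pics/crop_{c}.png",cv2.resize(cr,None,fx=8,fy=8,interpolation=cv2.INTER_CUBIC))
E
python3 b.py; python3 -c "
import cv2,numpy as np
a=cv2.imread('pics/crop_top.png');b=cv2.imread('pics/crop_side.png');a=cv2.resize(a,(360,360));b=cv2.resize(b,(440,314));o=np.zeros((360,800,3),np.uint8);o[:,:360]=a;o[:314,360:]=b;cv2.imwrite('pics/crops.png',o)"
```

```text
top cratetop 0.09177083257157803
bar 840 [ 0.6115 -0.1022  0.2842] [ 0.0421  0.9991 -0.    ] [ 0.6061 -0.2305  0.2842] [0.6169 0.0274 0.2842] min [ 0.5506 -0.2305  0.2781] max [0.6288 0.0271 0.2899]
red 48 [ 0.5819 -0.0458  0.2574] [0.0189 0.0762 0.9969] [ 0.5807 -0.0507  0.1938] [ 0.5825 -0.0433  0.2911] min [ 0.5802 -0.0586  0.1935] max [ 0.5846 -0.0314  0.2916]
yel 32 [0.6471 0.1775 0.1486] [0.0879 0.8706 0.4841] [0.6458 0.165  0.1416] [0.648  0.1861 0.1533] min [0.6414 0.1687 0.1341] max [0.6518 0.1876 0.1552]
hub 766 [0.5979 0.1829 0.1509] [ 0.9908 -0.131  -0.0335] [0.521  0.193  0.1535] [0.6821 0.1717 0.148 ] min [0.5218 0.1515 0.1203] max [0.6822 0.2236 0.174 ]
yelpx [(np.int64(148), np.int64(157)), (np.int64(148), np.int64(158)), (np.int64(148), np.int64(159)), (np.int64(148), np.int64(160)), (np.int64(149), np.int64(157)), (np.int64(149), np.int64(158)), (np.int64(149), np.int64(159)), (np.int64(149), np.int64(160)), (np.int64(150), np.int64(157)), (np.int64(150), np.int64(158)), (np.int64(150), np.int64(159)), (np.int64(150), np.int64(160)), (np.int64(151), np.int64(157)), 
[... 437 characters left out ...]
t64(158)), (np.int64(155), np.int64(159)), (np.int64(155), np.int64(160)), (np.int64(155), np.int64(161)), (np.int64(156), np.int64(159)), (np.int64(156), np.int64(160))]
side cratetop 0.0903726870436361
bar 579 [ 0.6068 -0.116   0.2829] [0.0307 0.9995 0.0026] [ 0.6032 -0.2341  0.2826] [0.6112 0.0257 0.2832] min [ 0.5506 -0.2343  0.278 ] max [0.6277 0.0253 0.289 ]
red 67 [ 0.5797 -0.0526  0.251 ] [0.03   0.1029 0.9942] [ 0.578  -0.0586  0.1938] [ 0.5808 -0.0486  0.29  ] min [ 0.5775 -0.0633  0.1938] max [ 0.5834 -0.0332  0.2903]
hub 524 [0.5846 0.176  0.1457] [ 0.9934 -0.1099  0.0329] [0.5167 0.1835 0.1435] [0.6599 0.1676 0.1482] min [0.5183 0.1488 0.1208] max [0.6622 0.22   0.1739]
yelpx []
```

View pics/crops.png

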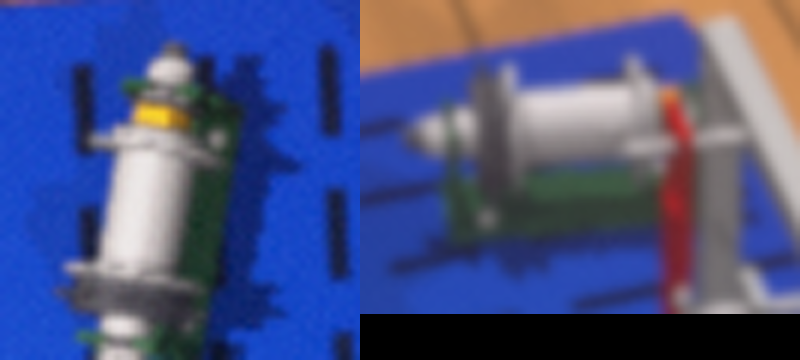

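Rack spanner (red, top picture about (357,275)) sits near (0.579, -0.047). The yellow cone shows at about (237,243) in the top picture, near (0.647, 0.177). Small red, blue, green and turquoise look-alikes lie on the bench. Moving now.

>>> arm_command([
  {"slide":[0,0,60],"spin":-0.08,"grip":-1},
  {"slide":[0,0,60],"spin":-0.08,"grip":-1},
  {"slide":[0,0,60],"spin":-0.08,"grip":-1},
  {"slide":[25,36,0],"spin":-0.08,"grip":-1},
  {"slide":[25,36,0],"spin":0,"grip":-1},
  {"slide":[25,36,0],"spin":0,"grip":-1},
  {"slide":[25,36,0],"spin":0,"grip":-1},
  {"slide":[25,36,0],"spin":0,"grip":-1},
  {"slide":[25,36,0],"spin":0,"grip":-1},
  {"slide":[25,36,0],"spin":0,"grip":-1},
  {"slide":[25,36,0],"spin":0,"grip":-1},
  {"slide":[25,36,0],"spin":0,"grip":-1},
])

```text
clock: 2.6
tcp_pos: [0.4071, -0.2989, 0.4116]
orientation: [0.491, -0.509, 0.509, -0.491]
wrist_force: [0.7, -0.8, -0.0]
finger_gap: 1.001
```

```bash
cat > c.py <<'E'
from h import *
np.set_printoptions(precision=4,suppress=True)
# bar and hub fits from the start images
for c in ["top","side"]:
    f=np.load(c+".npz");d=f["d"];C=cloud(c,d);X,Y,Z=C[...,0],C[...,1],C[...,2]
    m=(d>0)&(X>.6)&(X<.65)&(Y>-.225)&(Y<.02)&(Z>.2775)&(Z<.289)
    k=np.polyfit(Y[m],X[m],1); print(c,"bar slope",k,"x at y=-.047",np.polyval(k,-.047),"width",np.percentile(X[m]-np.polyval(k,Y[m]),[2,98]))
    # barrel+flange ridge: for slices along x, y-mid of points above z
    m=(d>0)&(Y>.12)&(Y<.24)&(X>.5)&(X<.7)&(Z>.125)
    for x in np.arange(.52,.69,.005):
        s=m&(abs(X-x)<.0025)
        if s.sum()>3: print("%.3f"%x,s.sum(),Y[s].min().round(4),Y[s].max().round(4),"zmax",Z[s].max().round(4),"ytop",Y[s][Z[s]>Z[s].max()-.003].mean().round(4))
E
python3 c.py
```

```text
top bar slope [0.0422 0.6203] x at y=-.047 0.6183368698537554 width [-0.0085  0.0083]
0.520 5 0.1915 0.2018 zmax 0.1416 ytop 0.196
0.525 7 0.1909 0.2029 zmax 0.1454 ytop 0.1958
0.530 12 0.1874 0.2043 zmax 0.1493 ytop 0.1932
0.535 14 0.1696 0.2051 zmax 0.1476 ytop 0.1981
0.540 26 0.1698 0.204 zmax 0.1516 ytop 0.185
0.545 24 0.1819 0.2126 zmax 0.1512 ytop 0.2014
0.550 25 0.1676 0.2012 zmax 0.1556 ytop 0.174
0.555 41 0.1568 0.2132 zmax 0.1655 ytop 0.1844
0.560 36 0.1652 0.2149 zmax 0.174 ytop 0.1876
0.565 45 0.1593 0.2236 zmax 0.1709 ytop 0.2047
0.570 32 0.1593 0.2146 zmax 0.1719 ytop 0.1812
0.575 27 0.1721 0.2183 zmax 0.1708 ytop 0.1997
0.580 26 0.1706 0.2055 zmax 0.1567 ytop 0.1879
0.585 24 0.1705 0.2023 zmax 0.1602 ytop 0.1878
0.590 18 0.1704 0.2027 zmax 0.1561 ytop 0.1862
0.595 28 0.1687 0.2038 zmax 0.1621 ytop 0.1849
0.600 26 0.168 0.2007 zmax 0.1587 ytop 0.1834
0.605 22 0.1682 0.1997 zmax 0.1596 ytop 0.1862
0.610 28 0.1679 0.2014 zmax 0.1595 ytop 0.1836
0.615 20 0.1665 0.1981 zmax 0.1611 ytop 0.1832
0.620 23 0.1662 0.1989 zmax 0.1599 ytop 0.1864
0.625 36 0.1515 0.1979 zmax 0.1651 
[... 1202 characters left out ...]
 0.185
0.585 18 0.1667 0.1879 zmax 0.1554 ytop 0.1845
0.590 18 0.1663 0.1867 zmax 0.1548 ytop 0.1812
0.595 21 0.1672 0.1969 zmax 0.156 ytop 0.185
0.600 19 0.1626 0.1892 zmax 0.156 ytop 0.1828
0.605 21 0.165 0.1919 zmax 0.1553 ytop 0.1828
0.610 17 0.1655 0.1846 zmax 0.1562 ytop 0.1818
0.615 11 0.1685 0.1902 zmax 0.1558 ytop 0.1806
0.620 13 0.1645 0.1867 zmax 0.153 ytop 0.1782
0.625 32 0.1488 0.1841 zmax 0.1689 ytop 0.1725
0.630 17 0.1594 0.195 zmax 0.1696 ytop 0.1861
0.635 17 0.1608 0.1893 zmax 0.159 ytop 0.1764
0.640 4 0.1695 0.186 zmax 0.1533 ytop 0.186
0.650 10 0.1645 0.1826 zmax 0.1533 ytop 0.1792
0.655 14 0.1555 0.1812 zmax 0.1482 ytop 0.1728
0.660 7 0.1829 0.1986 zmax 0.1479 ytop 0.1872
```

>>> arm_command([
  {"slide":[29,42,0],"spin":0,"grip":-1},
  {"slide":[29,42,0],"spin":0,"grip":-1},
  {"slide":[29,42,0],"spin":0,"grip":-1},
  {"slide":[29,42,0],"spin":0,"grip":-1},
  {"slide":[29,42,0],"spin":0,"grip":-1},
  {"slide":[29,42,0],"spin":0,"grip":-1},
  {"slide":[0,0,-40],"spin":0,"grip":-1},
  {"slide":[0,0,-40],"spin":0,"grip":-1},
  {"slide":[0,0,0],"spin":0,"grip":-1},
])

```text
clock: 3.72
tcp_pos: [0.5784, -0.0485, 0.3285]
orientation: [-0.492, 0.511, -0.507, 0.489]
wrist_force: [0.3, -0.3, 0.6]
finger_gap: 1.0
```

```bash
cat > d.py <<'E'
from h import *
import sys
o=[]
t=sys.argv[1]; rs={"top":eval(sys.argv[2]),"side":eval(sys.argv[3])}
for c in ["top","side"]:
    im,d=cams.capture(c); np.savez(f"{c}_{t}",im=im,d=d)
    x,y,w,h=rs[c]; o.append(cv2.resize(im[y:y+h,x:x+w,::-1],(400,400*h//w),interpolation=cv2.INTER_CUBIC))
H=max(a.shape[0] for a in o)
cv2.imwrite(f"pics/{t}.png",np.hstack([np.pad(a,((0,H-a.shape[0]),(0,0),(0,0))) for a in o]))
E
python3 d.py pre "(180,130,110,110)" "(190,60,130,130)"
```

```text
(no output)
```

View pics/pre.png

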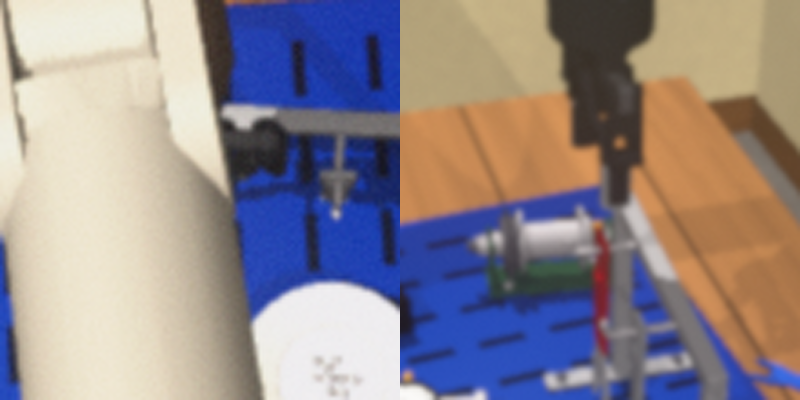

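>>> arm_command([
  {"slide":[0,0,-31],"spin":0,"grip":-1},
  {"slide":[0,0,-31],"spin":0,"grip":-1},
  {"slide":[0,0,-32],"spin":0,"grip":-1},
  {"slide":[0,0,0],"spin":0,"grip":-1},
  {"slide":[0,0,0],"spin":0,"grip":-1},
])

```text
clock: 4.45
tcp_pos: [0.582, -0.0481, 0.2398]
orientation: [0.49, -0.508, 0.51, -0.491]
wrist_force: [0.1, -0.4, 0.6]
finger_gap: 1.001
```

```bash
python3 d.py low "(180,130,110,110)" "(200,80,100,100)"
```

```text
(no output)
```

View pics/low.png

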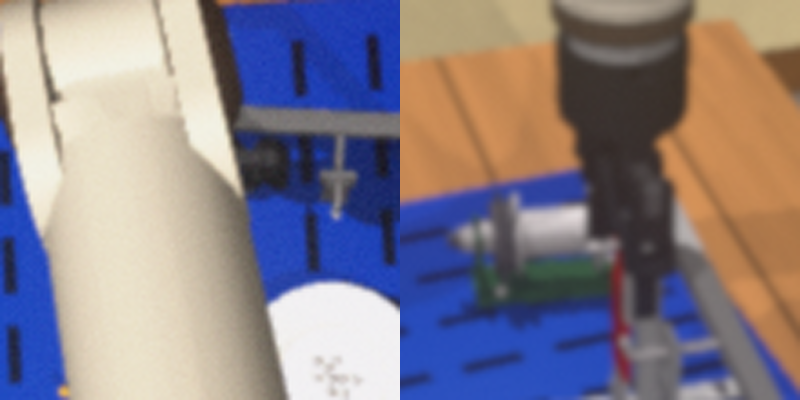

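>>> arm_command([
  {"slide":[0,0,0],"spin":0,"grip":1},
  {"slide":[0,0,0],"spin":0,"grip":1},
  {"slide":[0,0,0],"spin":0,"grip":1},
  {"slide":[0,0,0],"spin":0,"grip":1},
  {"slide":[0,0,0],"spin":0,"grip":1},
  {"slide":[0,0,0],"spin":0,"grip":1},
  {"slide":[0,0,0],"spin":0,"grip":1},
  {"slide":[0,0,0],"spin":0,"grip":1},
])

```text
clock: 5.55
tcp_pos: [0.5807, -0.0479, 0.2377]
orientation: [0.49, -0.509, 0.509, -0.491]
wrist_force: [-0.4, 0.7, 5.7]
finger_gap: 0.335
```

>>> arm_command([
  {"slide":[0,0,6],"spin":0,"grip":1},
  {"slide":[0,0,6],"spin":0,"grip":1},
  {"slide":[0,0,6],"spin":0,"grip":1},
  {"slide":[0,0,0],"spin":0,"grip":1},
  {"slide":[0,0,0],"spin":0,"grip":1},
])

```text
clock: 6.18
tcp_pos: [0.5803, -0.0483, 0.2552]
orientation: [-0.491, 0.509, -0.509, 0.491]
wrist_force: [0.4, 0.6, -1.0]
finger_gap: 0.335
```

```bash
python3 d.py lift "(180,130,110,110)" "(200,80,100,100)"
```

```text
(no output)
```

View pics/lift.png

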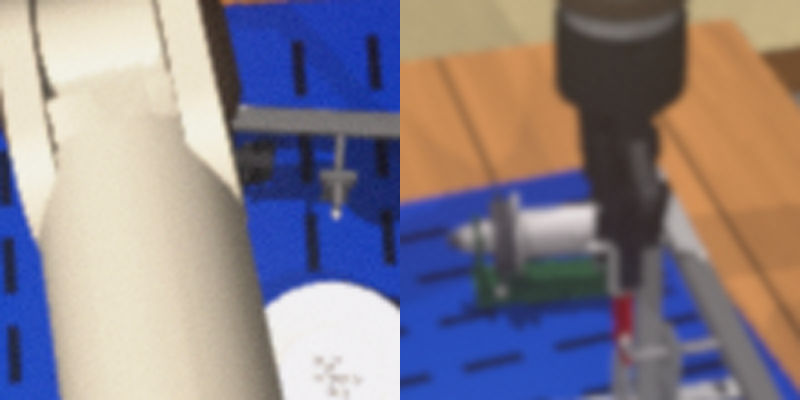

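>>> arm_command([
  {"slide":[-10,0.4,0],"spin":0,"grip":1},
  {"slide":[-10,0.4,0],"spin":0,"grip":1},
  {"slide":[-10,0.4,0],"spin":0,"grip":1},
  {"slide":[-10,0.4,0],"spin":0,"grip":1},
  {"slide":[-10,0.4,0],"spin":0,"grip":1},
  {"slide":[-10,0.4,0],"spin":0,"grip":1},
  {"slide":[0,0,0],"spin":0,"grip":1},
  {"slide":[0,0,20],"spin":0,"grip":1},
  {"slide":[0,0,30],"spin":0,"grip":1},
  {"slide":[0,0,30],"spin":0,"grip":1},
  {"slide":[0,0,0],"spin":0,"grip":1},
])

```text
clock: 7.65
tcp_pos: [0.5223, -0.0456, 0.3376]
orientation: [0.49, -0.508, 0.511, -0.492]
wrist_force: [-0.9, -0.6, -1.8]
finger_gap: 0.335
```

>>> arm_command([
  {"slide":[0,37,0],"spin":-0.02,"grip":1},
  {"slide":[0,37,0],"spin":-0.02,"grip":1},
  {"slide":[0,37,0],"spin":-0.02,"grip":1},
  {"slide":[0,37,0],"spin":-0.02,"grip":1},
  {"slide":[0,37,0],"spin":-0.015,"grip":1},
  {"slide":[0,38,0],"spin":0,"grip":1},
  {"slide":[31,0,0],"spin":0,"grip":1},
  {"slide":[31,0,0],"spin":0,"grip":1},
  {"slide":[31,0,0],"spin":0,"grip":1},
  {"slide":[31,0,0],"spin":0,"grip":1},
  {"slide":[0,0,0],"spin":0,"grip":1},
  {"slide":[0,0,0],"spin":0,"grip":1},
])

```text
clock: 9.15
tcp_pos: [0.6434, 0.1776, 0.3338]
orientation: [-0.467, 0.532, -0.531, 0.465]
wrist_force: [-0.7, 0.1, -0.9]
finger_gap: 0.333
```

```bash
python3 d.py over "(110,120,90,90)" "(215,70,90,90)"
```

```text
(no output)
```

View pics/over.png

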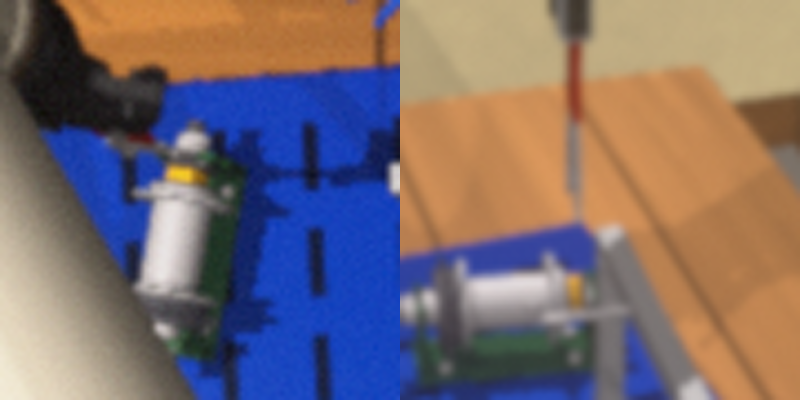

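```bash
cat > e.py <<'E'
from h import *
import sys
np.set_printoptions(precision=4,suppress=True)
t=sys.argv[1]
s=manip.sense(); tcp=s["tcp_pos"]; print("tcp",tcp)
def ray(c,u,v,z):
    a=px2w(c,u,v,.5);b=px2w(c,u,v,1.5);k=(z-a[2])/(b[2]-a[2]);return a+k*(b-a)
for c in ["side","top"]:
    f=np.load(f"{c}_{t}.npz");d=f["d"];C=cloud(c,d);X,Y,Z=C[...,0],C[...,1],C[...,2]
    hsv=cv2.cvtColor(f["im"],cv2.COLOR_RGB2HSV).astype(float)
    y=(hsv[...,0]>14)&(hsv[...,0]<36)&(hsv[...,1]>90)&(abs(X-.647)<.02)&(abs(Y-.178)<.025)&(Z>.12)&(Z<.16)
    v,u=np.where(y);print(c,"yel n",len(u),"px",u.mean(),v.mean(),"range",u.min(),u.max(),v.min(),v.max(),"P",C[y].mean(0),C[y].min(0),C[y].max(0))
    m=(d>0)&(abs(X-tcp[0])<.02)&(abs(Y-tcp[1])<.03)&(Z<tcp[2]-.005)&(Z>tcp[2]-.135)&(Z>.165)
    for z in np.arange(tcp[2]-.13,tcp[2],.01):
        k=m&(abs(Z-z)<.005)
        if k.sum()>1: print(" z-tcp %.3f"%(z-tcp[2]),k.sum(),"x",X[k].mean().round(4),"y",Y[k].min().round(4),Y[k].mean().round(4),Y[k].max().round(4))
E
python3 e.py over
```

```text
tcp [0.6434 0.1777 0.3349]
side yel n 20 px 253.95 135.15 range 253 255 132 138 P [0.6448 0.1717 0.1464] [0.641  0.165  0.1382] [0.6493 0.1863 0.1525]
 z-tcp -0.120 10 x 0.6434 y 0.1507 0.1718 0.1929
 z-tcp -0.110 12 x 0.6422 y 0.1523 0.1679 0.1883
 z-tcp -0.100 9 x 0.6416 y 0.1506 0.1652 0.1899
 z-tcp -0.090 11 x 0.6411 y 0.1514 0.1668 0.1874
 z-tcp -0.080 12 x 0.6411 y 0.1508 0.1663 0.191
 z-tcp -0.070 11 x 0.6417 y 0.1579 0.1728 0.1878
 z-tcp -0.060 9 x 0.6418 y 0.1637 0.1744 0.1916
 z-tcp -0.050 13 x 0.6424 y 0.1591 0.1684 0.1899
 z-tcp -0.040 14 x 0.6415 y 0.159 0.1683 0.1843
 z-tcp -0.030 15 x 0.6422 y 0.1587 0.1698 0.1914
 z-tcp -0.020 10 x 0.6422 y 0.1596 0.1681 0.1875
 z-tcp -0.010 11 x 0.6414 y 0.1586 0.1656 0.1837
top yel n 38 px 151.78947368421052 158.97368421052633 range 147 156 157 161 P [0.6465 0.1771 0.1487] [0.6392 0.168  0.1302] [0.652  0.1906 0.1582]
 z-tcp -0.110 7 x 0.6434 y 0.1528 0.17 0.1924
 z-tcp -0.100 7 x 0.6434 y 0.1537 0.1668 0.1934
 z-tcp -0.090 11 x 0.6431 y 0.153 0.1679 0.1876
 z-tcp -0.080 13 x 0.6438 y 0.1539 0.1742 0.195
 z-tcp -0.070 7 x 0.6434 y 0.1587 0.1681 0.1906
 z-tcp -0.060 4 x 0.6425 y 0.1613 0.1646 0.1683
 z-tcp -0.050 7 x 0.6436 y 0.1608 0.1693 0.1904
 z-tcp -0.040 4 x 0.6428 y 0.1619 0.1704 0.1883
 z-tcp -0.030 2 x 0.641 y 0.1617 0.1627 0.1636
```

>>> arm_command([
  {"slide":[1,4,-15],"spin":0,"grip":1},
  {"slide":[0,0,-15],"spin":0,"grip":1},
  {"slide":[0,0,-14],"spin":0,"grip":1},
  {"slide":[0,0,0],"spin":0,"grip":1},
  {"slide":[0,0,0],"spin":0,"grip":1},
  {"slide":[0,0,0],"spin":0,"grip":1},
])

```text
clock: 10.0
tcp_pos: [0.6458, 0.1814, 0.292]
orientation: [0.465, -0.532, 0.532, -0.466]
wrist_force: [-0.3, 1.3, -2.7]
finger_gap: 0.336
```

```bash
python3 d.py near "(125,130,60,60)" "(230,90,50,60)"; python3 e.py near
```

```text
tcp [0.6457 0.1814 0.292 ]
side yel n 19 px 254.0 135.31578947368422 range 253 255 132 138 P [0.6453 0.1725 0.1452] [0.6412 0.1679 0.1382] [0.6502 0.1817 0.1519]
 z-tcp -0.130 3 x 0.6294 y 0.173 0.1828 0.1913
 z-tcp -0.120 8 x 0.6428 y 0.1542 0.1753 0.2026
 z-tcp -0.110 10 x 0.6444 y 0.1566 0.1693 0.1975
 z-tcp -0.100 11 x 0.6442 y 0.156 0.1738 0.2029
 z-tcp -0.090 8 x 0.6442 y 0.1574 0.1791 0.2024
 z-tcp -0.080 11 x 0.6434 y 0.157 0.1665 0.181
 z-tcp -0.070 10 x 0.6439 y 0.1577 0.1684 0.1806
 z-tcp -0.060 9 x 0.6443 y 0.1633 0.1708 0.1843
 z-tcp -0.050 8 x 0.6437 y 0.1627 0.1678 0.1777
 z-tcp -0.040 10 x 0.6435 y 0.1621 0.1696 0.1796
 z-tcp -0.030 9 x 0.6436 y 0.1609 0.1691 0.1796
 z-tcp -0.020 10 x 0.644 y 0.1616 0.1696 0.1818
 z-tcp -0.010 9 x 0.6434 y 0.1624 0.1697 0.1811
top yel n 34 px 151.58823529411765 159.14705882352942 range 147 156 157 161 P [0.6462 0.1778 0.148 ] [0.6398 0.1682 0.1305] [0.6518 0.1906 0.1549]
 z-tcp -0.130 5 x 0.6302 y 0.163 0.173 0.1823
 z-tcp -0.120 10 x 0.6336 y 0.1562 0.1767 0.1917
 z-tcp -0.110 6 x 0.6464 y 0.1573 0.176 0.1974
 z-tcp -0.100 4 x 0.6452 y 0.1568 0.169 0.1964
 z-tcp -0.090 11 x 0.6461 y 0.1578 0.1737 0.1984
 z-tcp -0.080 11 x 0.6466 y 0.1595 0.1785 0.2006
 z-tcp -0.070 12 x 0.646 y 0.1624 0.1735 0.197
 z-tcp -0.060 2 x 0.6449 y 0.1694 0.1712 0.1731
 z-tcp -0.050 6 x 0.6455 y 0.1646 0.1693 0.1761
 z-tcp -0.040 2 x 0.6456 y 0.1677 0.1794 0.191
```

View pics/near.png

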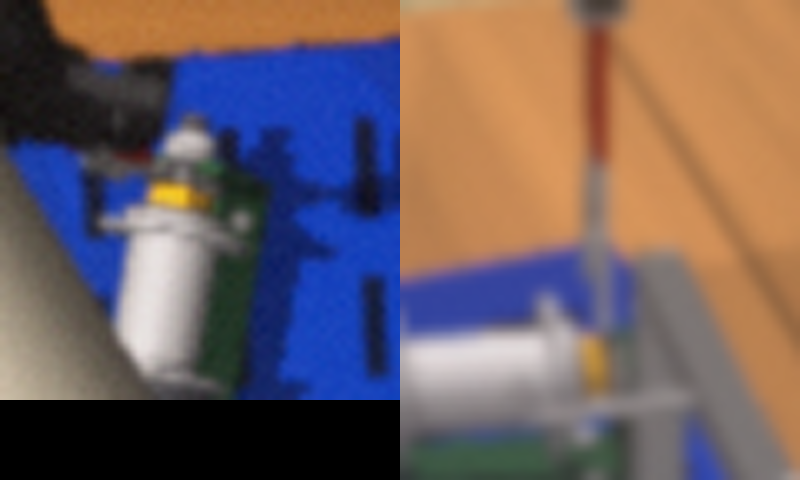

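>>> arm_command([
  {"slide":[-1.3,-0.3,-6],"spin":0,"grip":1},
  {"slide":[0,0,-6],"spin":0,"grip":1},
  {"slide":[0,0,-6],"spin":0,"grip":1},
  {"slide":[0,0,-5],"spin":0,"grip":1},
  {"slide":[0,0,-4],"spin":0,"grip":1},
  {"slide":[0,0,0],"spin":0,"grip":1},
  {"slide":[0,0,0],"spin":0,"grip":1},
])

```text
clock: 10.98
tcp_pos: [0.6442, 0.181, 0.2645]
orientation: [0.466, -0.532, 0.532, -0.466]
wrist_force: [0.1, 0.4, -1.4]
finger_gap: 0.336
```

```bash
python3 d.py enter "(125,130,60,60)" "(230,90,50,60)"; python3 e.py enter
```

```text
tcp [0.6442 0.1811 0.2646]
side yel n 3 px 253.0 134.0 range 253 253 133 135 P [0.6428 0.1748 0.149 ] [0.6418 0.1717 0.1475] [0.6436 0.1776 0.1507]
 z-tcp -0.100 7 x 0.6328 y 0.1554 0.1774 0.1911
 z-tcp -0.090 12 x 0.6409 y 0.1531 0.1681 0.1913
 z-tcp -0.080 11 x 0.6419 y 0.157 0.1696 0.191
 z-tcp -0.070 11 x 0.6427 y 0.1635 0.1741 0.1905
 z-tcp -0.060 8 x 0.6428 y 0.1631 0.1758 0.1949
 z-tcp -0.050 6 x 0.6421 y 0.1648 0.1736 0.1873
 z-tcp -0.040 11 x 0.6419 y 0.1615 0.1738 0.1902
 z-tcp -0.030 9 x 0.6419 y 0.1621 0.1729 0.1894
 z-tcp -0.020 9 x 0.6418 y 0.1624 0.1716 0.1879
 z-tcp -0.010 7 x 0.6416 y 0.162 0.1695 0.1864
top yel n 18 px 151.33333333333334 159.83333333333334 range 147 155 159 161 P [0.6439 0.1779 0.15  ] [0.6393 0.1693 0.1406] [0.647  0.1912 0.1578]
 z-tcp -0.100 11 x 0.6323 y 0.1652 0.1815 0.1963
 z-tcp -0.090 14 x 0.64 y 0.157 0.1713 0.1965
 z-tcp -0.080 13 x 0.6449 y 0.1585 0.1748 0.2004
 z-tcp -0.070 9 x 0.6445 y 0.1614 0.1702 0.1949
 z-tcp -0.060 2 x 0.644 y 0.1658 0.1712 0.1766
 z-tcp -0.050 4 x 0.6437 y 0.1651 0.1683 0.1731
```

View pics/enter.png

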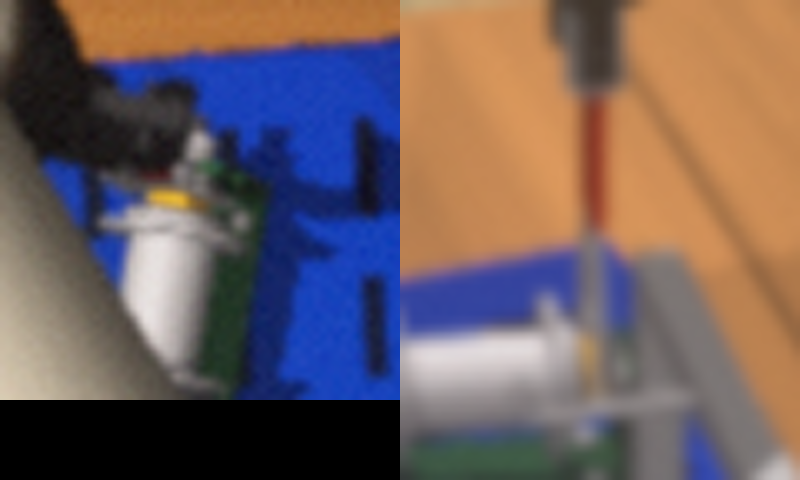

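>>> arm_command([
  {"slide":[0,0,-4],"spin":0,"grip":1},
  {"slide":[0,0,-4],"spin":0,"grip":1},
  {"slide":[0,0,-4],"spin":0,"grip":1},
  {"slide":[0,0,-3],"spin":0,"grip":1},
  {"slide":[0,0,0],"spin":0,"grip":1},
])

```text
clock: 11.7
tcp_pos: [0.6439, 0.1812, 0.2489]
orientation: [-0.466, 0.532, -0.532, 0.466]
wrist_force: [0.0, 1.1, -2.4]
finger_gap: 0.338
```

>>> arm_command([
  {"slide":[0,0,-2],"spin":0,"grip":1},
  {"slide":[0,0,-2],"spin":0,"grip":1},
  {"slide":[0,0,0],"spin":0,"grip":1},
  {"slide":[0,0,0],"spin":0,"grip":1},
])

```text
clock: 12.2
tcp_pos: [0.6441, 0.181, 0.2452]
orientation: [-0.466, 0.532, -0.532, 0.466]
wrist_force: [1.0, 2.2, -2.8]
finger_gap: 0.334
```

>>> arm_command([
  {"slide":[0,0,-1.5],"spin":0,"grip":1},
  {"slide":[0,0,-1.5],"spin":0,"grip":1},
  {"slide":[0,0,0],"spin":0,"grip":1},
  {"slide":[0,0,0],"spin":0,"grip":1},
])

```text
clock: 12.7
tcp_pos: [0.6446, 0.1811, 0.244]
orientation: [0.465, -0.532, 0.532, -0.466]
wrist_force: [-1.4, -0.1, 5.6]
finger_gap: 0.34
```

```bash
python3 d.py deep "(125,130,60,60)" "(230,90,50,60)"; python3 e.py deep | grep -v yel
```

```text
tcp [0.6447 0.1811 0.244 ]e.py:12: RuntimeWarning: Mean of empty slice.
  v,u=np.where(y);print(c,"yel n",len(u),"px",u.mean(),v.mean(),"range",u.min(),u.max(),v.min(),v.max(),"P",C[y].mean(0),C[y].min(0),C[y].max(0))
  ret = ret.dtype.type(ret / rcount)
Traceback (most recent call last):
  File "e.py", line 12, in <module>
    v,u=np.where(y);print(c,"yel n",len(u),"px",u.mean(),v.mean(),"range",u.min(),u.max(),v.min(),v.max(),"P",C[y].mean(0),C[y].min(0),C[y].max(0))
                                                                          ~~~~~^^
ValueError: zero-size array to reduction operation minimum which has no identity
```

View pics/deep.png

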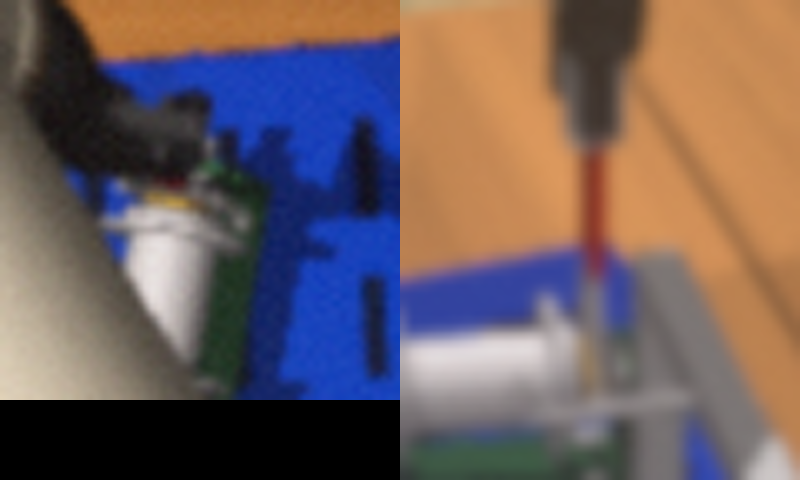

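>>> arm_command([
  {"slide":[0,0,-1.5],"spin":0,"grip":1},
  {"slide":[0,0,0],"spin":0,"grip":1},
  {"slide":[0,0,0],"spin":0,"grip":1},
])

```text
clock: 13.18
tcp_pos: [0.6451, 0.1812, 0.2439]
orientation: [0.465, -0.531, 0.533, -0.467]
wrist_force: [-1.9, -1.2, 12.0]
finger_gap: 0.335
```

>>> arm_command([
  {"slide":[0,0,1.5],"spin":0,"grip":1},
  {"slide":[0,0,0],"spin":0,"grip":1},
  {"slide":[0,0,0],"spin":0,"grip":0.1},
  {"slide":[0,0,0],"spin":0,"grip":0.1},
  {"slide":[0,0,0],"spin":0,"grip":0.0},
  {"slide":[0,0,0],"spin":0,"grip":-0.3},
  {"slide":[0,0,0],"spin":0,"grip":-0.6},
  {"slide":[0,0,0],"spin":0,"grip":-0.8},
  {"slide":[0,0,0],"spin":0,"grip":-0.8},
  {"slide":[0,0,0],"spin":0,"grip":-0.8},
])

```text
clock: 14.42
tcp_pos: [0.6441, 0.1809, 0.2423]
orientation: [0.466, -0.532, 0.532, -0.466]
wrist_force: [-0.0, 0.1, -0.7]
finger_gap: 0.901
```

>>> arm_command([
  {"slide":[0,0,10],"spin":0,"grip":-0.8},
  {"slide":[0,0,20],"spin":0,"grip":-0.8},
  {"slide":[0,0,25],"spin":0,"grip":-0.8},
  {"slide":[0,0,30],"spin":0,"grip":-0.8},
  {"slide":[0,0,40],"spin":0,"grip":-0.8},
  {"slide":[-40,-30,10],"spin":0,"grip":-0.8},
  {"slide":[-50,-40,0],"spin":0,"grip":-0.8},
  {"slide":[-50,-40,0],"spin":0,"grip":-0.8},
  {"slide":[-50,-40,0],"spin":0,"grip":-0.8},
  {"slide":[0,0,0],"spin":0,"grip":-0.8},
])

```text
clock: 15.68
tcp_pos: [0.4552, 0.03, 0.3787]
orientation: [0.465, -0.531, 0.536, -0.463]
wrist_force: [0.8, -0.0, -0.5]
finger_gap: 0.9
```

```bash
python3 d.py done "(115,115,80,80)" "(215,80,80,80)"
cat > g.py <<'E'
from h import *
np.set_printoptions(precision=4,suppress=True)
for c in ["side","top"]:
    f=np.load(f"{c}_done.npz");d=f["d"];C=cloud(c,d);X,Y,Z=C[...,0],C[...,1],C[...,2]
    hsv=cv2.cvtColor(f["im"],cv2.COLOR_RGB2HSV)
    m=((hsv[...,0]<8)|(hsv[...,0]>172))&(hsv[...,1]>120)&(abs(X-.645)<.06)&(abs(Y-.18)<.06)&(Z>.16)
    P=C[m];k=np.polyfit(P[:,2],P[:,:2],1) if m.sum()>5 else None
    print(c,m.sum(),"slopes dx/dz dy/dz",k,"zmax",P[:,2].max() if m.sum() else None)
    if m.sum(): print(" red x,y mean",P.mean(0),"z range",P[:,2].min(),P.min(0),P.max(0))
    for n in ["spanner_jaw","cone"]: 
        for r in nets.tip_of(n,c)[:4]: print(n,round(r["confidence"],2),(np.array(r["position"])*[512,384]).round(1))
print("expected jaw at cone px",w2px("side",[.645,.177,.136]),w2px("top",[.6465,.179,.136]))
E
python3 g.py
```

```text
side 6 slopes dx/dz dy/dz [[-0.1268 -0.0224]
 [ 0.6611  0.1744]] zmax 0.2948563256897747
 red x,y mean [0.6329 0.1694 0.222 ] z range 0.19330291082788498 [0.624  0.1626 0.1933] [0.6377 0.1895 0.2949]
spanner_jaw 0.71 [146.9 357.3]
spanner_jaw 0.65 [331.3 333.1]
spanner_jaw 0.6 [252.  136.3]
spanner_jaw 0.53 [347.9 209.8]
cone 0.96 [255.7 137.2]
top 15 slopes dx/dz dy/dz [[-0.1247  0.0583]
 [ 0.6637  0.1544]] zmax 0.2960883754696091
 red x,y mean [0.6309 0.1698 0.2632] z range 0.1993241340835037 [0.6256 0.1637 0.1993] [0.6398 0.1782 0.2961]
spanner_jaw 0.73 [344.6 297.2]
spanner_jaw 0.62 [242.8  95.2]
spanner_jaw 0.58 [154.4 158.6]
spanner_jaw 0.58 [363.5 170. ]
cone 0.73 [150.1 161. ]
cone 0.7 [153.2 177.6]
expected jaw at cone px [253.4829 137.1364] [152.3354 159.7767]
```

View pics/done.png

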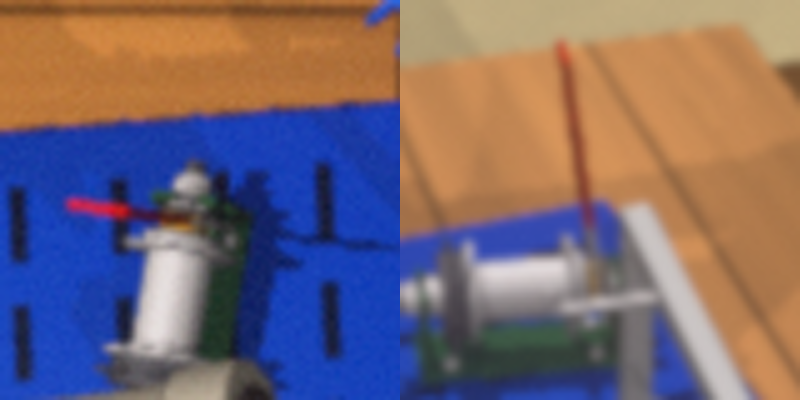

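```bash
python3 -c "
from plant import manip
print(manip.sense()['clock'],manip.hand_in())"
```

```text
the job is handed in; nothing more can be done
15.975 None
```

I lifted the red cone spanner off its hook and lowered its jaw over the yellow cone's flats. I released it there and handed the job in at about 16 s; no verdict was reported.

**Seating:** Pressing down met a hard stop with the TCP at 0.244 m, against about 0.2435 m expected for fully down, with about 12 N at the wrist. After release the top of the handle measured 0.295–0.296 m high, against about 0.295 m expected.

**Stance:** It stands handle up, leaning about 0.13 rad toward the hub (the -x side), within the 0.3 rad limit. The gripper is open and about 0.2 m away. I did not take two pictures to confirm it is at rest.

**Alignment across and along the axle:** Before lowering, the two cameras disagreed by 1–3 mm on positions. I lined the jaw up with the cone by comparing the two within each picture. I did not measure the jaw's final offset from the cone in mm, because the cone is mostly hidden once the spanner is on.

**Other items:** I gave no moves near the lever, saucer, case or gauge head, and no wrist force above 12 N was reported. I did not re-measure their positions.

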